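# Load a model-truck carrier through the one-way flap of a drying lane

## Robot

A 6-joint arm with a two-finger parallel gripper is mounted at the origin on the work surface. World frame = base frame: x ahead of the robot, y to its left, z up, the work surface at z = 0. Lengths are in m, angles in rad, forces in N, time in s.
With the tool pointing down it reaches from about 0.15 to 0.775 m from the base axis. Payload 6.1 kg.
Tool frame: the origin (TCP) lies midway between the tips of the shut fingers; the grasp point (between the pads) lies 19 mm behind it; z points along the fingers, y is the line along which they close (so a half turn about z gives the same grasp; the last joint's range is limited). The gripper opens to 85 mm and grips with 20 to 120 N. Pads are 22 mm wide; open, the fingers measure 114 mm over their backs; the gripper's body (76 mm by 85 mm) begins 54 mm behind the grasp point. The pads swing forward as they close: fully open they stand 13 mm farther back than shut.
Start: joints at [1.33, 0.126, -0.04, 1.405, 0, 1.571], TCP at [0.125, 0.51, 0.231] pointing down, gripper open.
Joint ranges: [-2.72, 2.72], [-0.95, 1.95], [-1.27, 1.35], [-1.78, 2.02], [-1.46, 1.47], [-3.14, 3.14]. Speed limits (rad/s): [2.39, 2.39, 3.01, 3.14, 3.14, 3.14].

## Interface

Orientations are given as a unit quaternion [x, y, z, w].
In Python, from workcell import get_state, snapshot, job_done gives the robot as it stands.
- The arm moves only by the tool send_rows, never from a script. Its argument "moves" is text: rows parted by semicolons, each of 5 numbers parted by spaces: the opening, from 0 (shut) to 1 (fully open), then the shift along the tool's x, y, z in cm, then the turn about the tool's z in rad. A call has exactly 10 rows; each row shifts and turns the commanded pose from where the row before left it, along the tool's axes as they then stand; what a row does not reach is not made up. A row lasts 1/10 s, in which the tool goes at most 50 mm and 8.59 degrees, less where a joint would pass 70% of its speed; a pose out of reach is approached as far as the arm can. A call with a gripper value outside its range is refused whole. The fingers move at their own pace and stop on an object; "grip_force" is the grip in N (left out, the last holds). Time passes only in rows, so rows that do not move let the fingers close, or fill a call up. It gives the time, the measured TCP pose, the force, the opening and the grip force at its end, in the units of the state.
- get_state(): the state, without advancing time (a new reading comes with each control period).
- snapshot(name): name is "side" or "top"; returns a dict with "img" (420x560x3 uint8, red, green, blue), "fx", "fy", "cx", "cy" (pixels), "position" and "orientation" of the camera in the world. Camera axes: x right, y down, z forward; pixel columns grow to the right and rows downward; lengths in m; the calibration is good to about 2 mm. A picture is of the moment at which its call begins. There is no depth.
- job_done(): hands the job in; it is judged then, once.
The state is a dict: "clock": time; "joint_positions": joint angles; "joint_vel": joint speeds; "tau": joint torques, N m; "tcp_pos": TCP position; "orientation": TCP orientation; "force": force on the tool from outside, world axes, zero at the start; "ft_torque": the same for the moment, N m; "grip_width": finger opening in m; "grasp_force": force on a finger pad.
Only numpy, scipy, OpenCV 4.12 (cv2) and the standard library are available. Lean on these libraries where they do the work, as an engineer would, in place of code of your own. Each camera call takes 0.05 s, during which the arm holds its last target. There are 200 camera calls.

## Task

Set the carrier with the white model truck into the open bay of the drying lane, cab first, and push it along the lane through the orange one-way flap, on against the sprung rubber buffer until the flap snaps shut behind it, pressing only as far as that needs. Then ease it back, without letting the buffer fling it, until the shut flap holds it, and let go. Leave the paint bottle, the glue pot and the paint dish where they are.

Things in the scene. Friction and masses are not known exactly. Their poses are not given: they have to be found in the camera images.
- carrier_grip (a point): Carrier, 0.22 kg: grey sled 64 x 42 x 28 mm (x, y, z) with a green grip post (16 x 12 mm, top 84 mm above the sled's underside) and ahead of it a white truck cab (28 mm wide, top at 54 mm). This point is inside the post, 62 mm above the underside, 16 mm behind the sled's middle. x points forward (cab end, leads into the lane), z up. Grip here across y: fingertips then clear the lane's covers.
- lane: Drying lane fixed to the table: straight channel on a grey base plate 264 x 100 mm. Origin under the plate's middle, x = push direction, z up; channel floor 6 mm above the table. x -132 to -57 mm: open bay; -57 to -37: funnel; -37 to +132: covered run. A black cassette with flap and buffer is clamped on it; its place along x is NOT measured and differs by up to 12 mm either way.
- lane_bay (a point): Middle of the lane's open bay, on its floor (lane x = -94 mm, 6 mm above the table). The bay is 75 mm long, 60 mm wide, walls 36 mm above the table, open above and at the start: the sled is set down here. A 20 mm funnel leads from it into the covered run.
- lane_run (a point): Start of the covered run, on its floor (lane x = -37 mm). The run is 46 mm wide. Two clear lips cover it (underside 36 mm, top 39 mm above the table), leaving a 34 mm slot along the middle for post and cab, so the sled cannot be lifted in or out here. On average the flap's hinge lies 17 mm and the untouched buffer's face 110 mm past this point (each up to 12 mm more or less, together).
- flap (a joint): Orange flap, 41 mm, upright hinge at the lane's +y wall, slanting 38 deg across in the push direction. 0 rad = shut, on a stop: it cannot swing the other way. The passing sled pushes it aside to about 0.6 rad (light spring, 1 to 5 N). It springs shut when the sled's tail is about 40 mm past the hinge; coming back, the tail rests firmly on the shut flap 33 mm past the hinge.
- buffer (a joint): Sprung black rubber pad at the lane's end. Value in m: 0 = untouched, grows as the sled presses it; 0.8 N per mm. The flap snaps shut at about 10 to 12 mm (9 N); pressing beyond 18 mm (14 N) is too much. With the sled back on the shut flap it stays pressed about 3 mm. If let go while pressed further it flings the carrier back, so ease back slowly (under 0.1 m/s).
- paint_bottle_mid (a point): Small amber paint bottle, 32 mm diameter, 70 mm high, standing on the table, a bystander; point at its middle.
- glue_pot_mid (a point): Black glue pot, 44 mm diameter, 45 mm high, a bystander; point at its middle.
- paint_dish_mid (a point): White paint dish, 70 mm diameter, 16 mm high, a bystander; point at its middle.
There are look-alikes about, which are no part of the job. Leave any red or turquoise look-alike of the part that bears carrier_grip alone.

How it is judged:
On the way, in this order (a step that is already met when the one before it is completed fails the run):
1. the carrier, in the lane, pushes the flap open (value of joint flap above 0.4 rad and y of carrier_grip in the frame of lane between -0.01 and 0.01 m), for 0.1 s.
2. the flap has sprung shut behind the carrier, which presses the buffer (value of joint flap below 0.08 rad and value of joint buffer above 0.002 m), for 0.2 s.
At the end, for the whole second after the job is handed in: The carrier is let go and at rest, upright in the lane behind the shut flap (within 0.08 rad of shut), held between the flap and the buffer, which stays pressed in by 1.5 to 8 mm (value of joint flap below 0.08 rad and value of joint buffer between 0.0015 and 0.008 m and velocity of joint buffer between -0.01 and 0.01 m/s and y of carrier_grip in the frame of lane between -0.008 and 0.008 m and x of carrier_grip in the frame of lane above 0 m and z of carrier_grip in the frame of lane below 0.074 m and angle between carrier_grip's own z axis and vertical below 0.1 rad); the robot touches nothing.
It fails at once if the buffer is pressed in beyond 18 mm (about 14 N) (value of joint buffer above 0.018 m).
It fails at once if the buffer flings the carrier back (faster than 0.18 m/s) (velocity of joint buffer below -0.18 m/s).
It fails at once if the robot presses on the lane, the flap or the buffer with more than 20 N (contact force between the arm and lane above 20 N).
It fails at once if the paint bottle, glue pot or paint dish is moved by more than 15 mm (distance of any of paint_bottle_mid, glue_pot_mid, paint_dish_mid from where it was at the start of the episode above 0.015 m).
It also fails if it takes over 67 s, if anything falls off the work surface, if the arm or the gripper's body presses on something with over 40 N, if the wrist force passes 120 N, or if a joint passes its speed limit or range.

## Working session

There is one attempt and no reset: what is moved stays moved. The work goes in short steps, Python scripts to look and compute and a tool call to move; the robot and the scene stay as the last step left them, time stands still between calls to the robot, and variables do not carry over. Pictures are saved under pics/ and viewed, at most 10 in all, crops included, and the job is handed in when it is done.

Besides the shell and the picture viewer there is one more tool, called after "Call:" as name(argument=value, ...) on one line, values as JSON. send_rows: Moves the arm, as the interface text tells. Its arguments: {"type":"object","properties":{"moves":{"type":"string"},"grip_force":{"type":"number"}},"required":["moves"]}

```bash
mkdir -p pics; python3 - <<'E'
from workcell import *
import cv2,numpy as np
for n in("side","top"):
    s=snapshot(n); cv2.imwrite(f"pics/{n}0.png",cv2.resize(s["img"][:,:,::-1],(800,600),interpolation=cv2.INTER_CUBIC))
    print({k:v for k,v in s.items() if k!="img"})
print(get_state())
E
```

```text
{'fx': 487.8328775868414, 'fy': 487.8328775868414, 'cx': 286.1793765377586, 'cy': 209.93402322349695, 'position': array([0.14474435, 0.3299277 , 0.68735029]), 'orientation': array([-0.38797421,  0.84412389, -0.34030826,  0.14533119])}
{'fx': 438.53976307238884, 'fy': 438.53976307238884, 'cx': 270.85779298678284, 'cy': 207.64959621082556, 'position': array([ 0.44578032, -0.07821092,  0.76914083]), 'orientation': array([-0.69625043,  0.71107515, -0.06420991,  0.07405774])}
{'clock': 0.1, 'joint_positions': array([ 1.33000149e+00,  1.26324165e-01, -4.05124693e-02,  1.40538964e+00,
       -8.36854613e-06,  1.57078353e+00]), 'joint_vel': array([-0.0004683 , -0.00264559,  0.00244362,  0.0010638 , -0.00042866,
       -0.00131277]), 'tau': array([ 3.52543912e-04, -4.36903739e+01,  3.53605664e+01,  1.36622725e-02,
        9.48054503e-05, -9.49519801e-06]), 'tcp_pos': array([0.12511419, 0.50949664, 0.23060148]), 'orientation': array([ 1.20100371e-01,  9.92761497e-01, -7.10299171e-04, -8.17236337e-05]), 'force': array([ 0.63464952, -1.00263773, -0.32352681]), 'ft_torque': array([-0.00162404, -0.06799718, -0.00629875]), 'grasp_force': 0.0, 'grip_width': 0.08542557706017327}
```

View pics/top0.png

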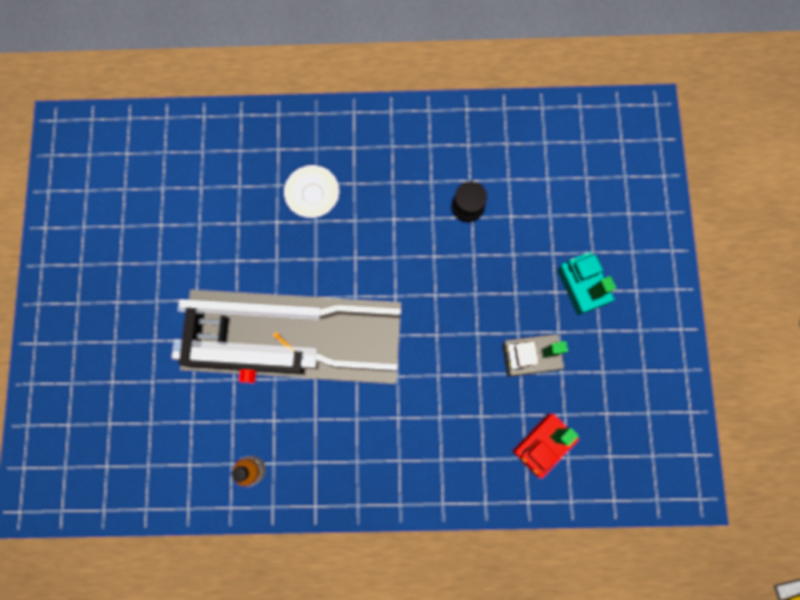

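View pics/side0.png

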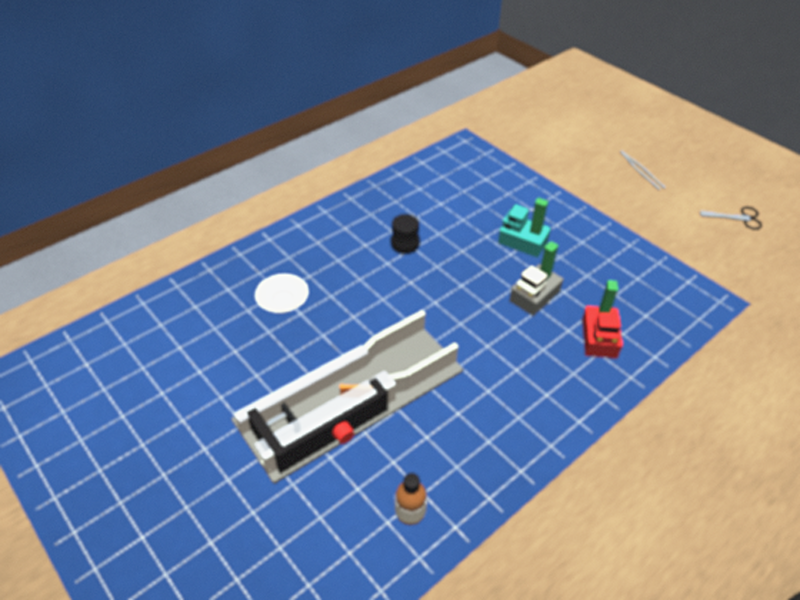

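The pictures show three carrier-like things, in 800x600 top-view pixels: turquoise at (587,282), grey sled with white cab at (533,355) and red at (548,445). The middle one fits the description: grey sled, white cab, green post. The lane's bay opens on the right (400,340), and its cassette is on the left. I'll confirm in an enlarged crop.

```bash
python3 - <<'E'
from workcell import *
import cv2,numpy as np
t=snapshot("top")["img"][:,:,::-1]
s=snapshot("side")["img"][:,:,::-1]
def c(im,x,y,w,h,W,H):return cv2.resize(im[y:y+h,x:x+w],(W,H),interpolation=cv2.INTER_CUBIC)
a=c(t,340,220,70,60,350,300)      # x5
d=c(s,345,160,60,60,300,300)      # x5
b=c(t,115,195,175,75,700,300)     # x4
o=np.zeros((600,700,3),np.uint8);o[:300,:350]=a;o[:300,350:650]=d;o[300:,:700]=b
cv2.imwrite("pics/crop.png",o)
E
```

```text
(no output)
```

View pics/crop.png

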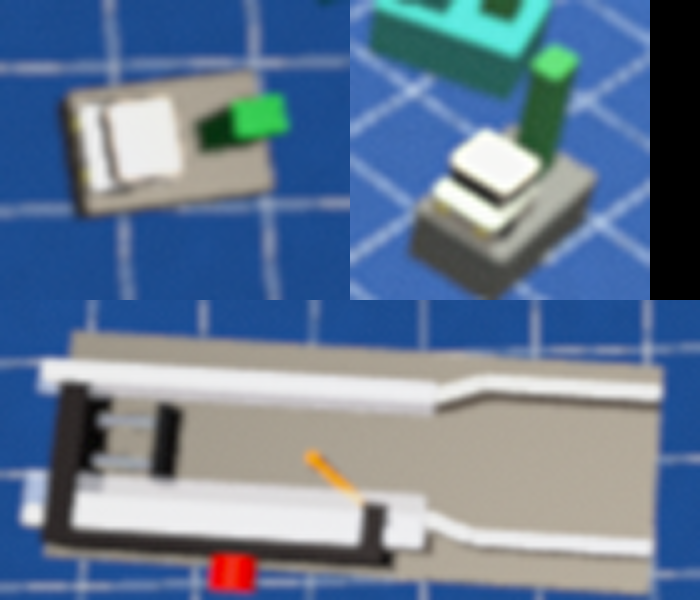

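The crop confirms it: white cab and green post on the grey sled. The post top is centred at crop (260,117), and the cab points left, the same way as the lane's push direction. Next I'll fit both poses.

```bash
cat > h.py <<'E'
from workcell import *
import numpy as np,cv2
from scipy.spatial.transform import Rotation as R
from scipy.optimize import least_squares
def ray(s,px,z):
    d=R.from_quat(s["orientation"]).apply([(px[0]-s["cx"])/s["fx"],(px[1]-s["cy"])/s["fy"],1.])
    p=np.array(s["position"]); return (p+d*(z-p[2])/d[2])
def un(u,v,k,ox,oy): return ((u+.5)/k-.5+ox,(v+.5)/k-.5+oy)
def fit(body,world):
    f=lambda q:(np.c_[np.cos(q[2])*body[:,0]-np.sin(q[2])*body[:,1]+q[0],np.sin(q[2])*body[:,0]+np.cos(q[2])*body[:,1]+q[1]]-world).ravel()
    d=world[1]-world[0]; b=body[1]-body[0]
    r=least_squares(f,[*world.mean(0),np.arctan2(d[1],d[0])-np.arctan2(b[1],b[0])]); return r.x,r.fun.reshape(-1,2)
E
python3 - <<'E'
from h import *
t=snapshot("top"); s=snapshot("side")
np.set_printoptions(precision=4,suppress=True)
P=np.array([ray(t,un(u,v,5,340,220),.028)[:2] for u,v in[(68,97),(257,70),(272,190),(80,215)]])
b=np.array([[32,-21],[-32,-21],[-32,21],[32,21]])/1e3
print("P",P)
q,e=fit(b,P);print("carrier",q,e*1e3)
print("grip from sled",q[:2]-.016*np.array([np.cos(q[2]),np.sin(q[2])]))
print("post top",ray(t,un(260,117,5,340,220),.084),"side",ray(s,un(554-350,64,5,345,160),.084))
L=np.array([ray(t,un(u,v-300,4,115,195),.006)[:2] for u,v in[(75,332),(662,367),(652,595),(45,553)]])
b=np.array([[132,-50],[-132,-50],[-132,50],[132,50]])/1e3
print(L);q,e=fit(b,L);print("lane",q,e*1e3)
c,sn=np.cos(q[2]),np.sin(q[2])
def loc(u,v,z):
    w=ray(t,un(u,v-300,4,115,195),z)[:2]-q[:2];return np.array([c*w[0]+sn*w[1],-sn*w[0]+c*w[1]])*1e3
print("baywalls",loc(575,382,.036),loc(575,540,.036),"runedges",loc(300,398,.039),loc(300,485,.039))
print("flap",loc(358,497,.03),loc(310,455,.03),"buffer face",loc(178,440,.03))
E
```

```text
P [[ 0.5356 -0.2077]
 [ 0.5435 -0.2721]
 [ 0.5028 -0.2742]
 [ 0.4958 -0.2095]]
carrier [ 0.5194 -0.2409 -4.6172] [[ 1.6659  0.6801]
 [-0.0747  1.3833]
 [-1.2602 -0.5402]
 [-0.331  -1.5233]]
grip from sled [ 0.521  -0.2568]
post top [ 0.5213 -0.2573  0.084 ] side [ 0.522  -0.2568  0.084 ]
[[ 0.612   0.1765]
 [ 0.5902 -0.0853]
 [ 0.4902 -0.0786]
 [ 0.5137  0.1855]]
lane [ 0.5515  0.0495 -4.7976] [[ 0.5672  0.2903]
 [-0.0822 -0.9445]
 [ 0.3094  0.887 ]
 [-0.7945 -0.2327]]
baywalls [-94.7715 -35.5314] [-99.5419  31.3166] runedges [ 20.8602 -20.8163] [17.0965 16.0212]
flap [-6.1345 18.5667] [16.0289  2.0056] buffer face [73.1172 -0.8337]
```

Call:
send_rows(moves="0.5 0 0 0 0.1235;0.5 0 0 0 0.1235;0.5 0 0 0 0.1235;0.5 0 0 0 0.1235;0.5 0 0 0 0.1235;0.5 0 0 0 0.1235;0.5 0 0 0 0.1235;0.5 0 0 0 0.1235;0.5 0 0 0 0.1235;0.5 0 0 0 0.1235", grip_force=40)

```text
clock: 1.3
tcp_pos: [0.1252, 0.5098, 0.2312]
orientation: [0.675, 0.738, -0.0, 0.0]
force: [1.3, -0.2, -0.8]
grip_width: 0.0424
grasp_force: 0.0
```

Call:
send_rows(moves="0.5 -2 0.8 0 0;0.5 -4 1.6 0 0;0.5 -4 1.6 0 0;0.5 -4 1.6 0 0;0.5 -4 1.6 0 0;0.5 -4 1.6 0 0;0.5 -4 1.6 0 0;0.5 -4 1.6 0 0;0.5 -4 1.6 0 0;0.5 -4 1.6 0 0")

```text
clock: 2.3
tcp_pos: [0.3129, 0.1444, 0.2315]
orientation: [0.673, 0.74, 0.0, 0.0]
force: [0.8, -0.1, -0.1]
grip_width: 0.0425
grasp_force: 0.0
```

Call:
send_rows(moves="0.5 -4 1.6 0 0;0.5 -4 1.6 0 0;0.5 -4 1.6 0 0;0.5 -4 1.6 0 0;0.5 -4 1.6 0 0;0.5 -4 1.6 0 0;0.5 -4 1.6 0 0;0.5 -4 1.6 0 0;0.5 -4 1.6 0 0;0.5 -4 1.6 0 0")

```text
clock: 3.3
tcp_pos: [0.5102, -0.2389, 0.2312]
orientation: [0.673, 0.74, 0.0, 0.0]
force: [0.6, 0.6, 1.0]
grip_width: 0.0425
grasp_force: 0.0
```

Call:
send_rows(moves="0.5 -1.1 0.5 0 0;0.5 -1 0.5 0 0;0.5 0 0 2 0;0.5 0 0 2 0;0.5 0 0 2 0;0.5 0 0 2 0;0.5 0 0 2 0;0.5 0 0 0 0;0.5 0 0 0 0;0.5 0 0 0 0")

```text
clock: 4.3
tcp_pos: [0.5223, -0.2569, 0.1329]
orientation: [0.673, 0.74, 0.0, 0.001]
force: [-0.0, 0.4, 0.0]
grip_width: 0.0426
grasp_force: 0.0
```

```bash
python3 - <<'E'
from h import *
a=snapshot("top")["img"][:,:,::-1];b=snapshot("side")["img"][:,:,::-1]
c=lambda im,x,y:cv2.resize(im[y:y+100,x:x+100],(400,400),interpolation=cv2.INTER_CUBIC)
cv2.imwrite("pics/g1.png",np.hstack([c(a,340,190),c(b,330,140)]));print(get_state()["tcp_pos"])
E
```

```text
[ 0.52238485 -0.25712776  0.13274218]
```

View pics/g1.png

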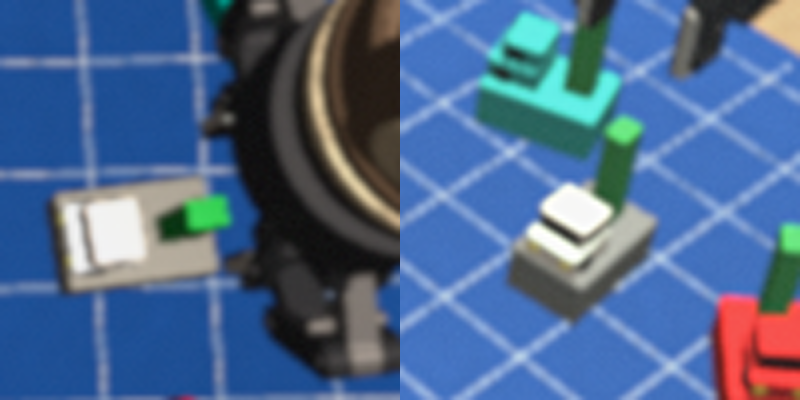

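The fingertips straddle the post (top-crop pixels 215,120 and 240,262) and are clear of both look-alikes. I'll go down and grip.

Call:
send_rows(moves="0.5 0 0 1.5 0;0.5 0 0 1.5 0;0.5 0 0 1.5 0;0.5 0 0 1.5 0;0.5 0 0 1.5 0;0.5 0 0 1 0;0.5 0 0 0.5 0;0.5 0 0 0 0;0 0 0 0 0;0 0 0 0 0")

```text
clock: 5.4
tcp_pos: [0.5222, -0.2573, 0.0421]
orientation: [0.673, 0.74, 0.0, 0.001]
force: [0.5, 0.2, -0.2]
grip_width: 0.0144
grasp_force: 0.0
```

Call:
send_rows(moves="0 0 0 0 0;0 0 0 0 0;0 0 0 0 0;0 0 0 0 0;0 0 0 0 0;0 0 0 0 0;0 0 0 -1 0;0 0 0 -2 0;0 0 0 -2 0;0 0 0 -2 0")

```text
clock: 6.4
tcp_pos: [0.5212, -0.2567, 0.1118]
orientation: [0.673, 0.74, -0.0, -0.001]
force: [-0.1, 0.0, -2.8]
grip_width: 0.0118
grasp_force: 39.1
```

Call:
send_rows(moves="0 0 0 0 0.09;0 0 0 0 0.09;0 1.8 0.3 0 0;0 3 0 0 0;0 3 0 0 0;0 3 0 0 0;0 3 0 0 0;0 3 0 0 0;0 2 0 0 0;0 1 0 0 0")

```text
clock: 7.4
tcp_pos: [0.5412, -0.0583, 0.1113]
orientation: [0.736, 0.677, -0.0, -0.0]
force: [-0.3, 0.1, -2.0]
grip_width: 0.0111
grasp_force: 39.2
```

```bash
python3 - <<'E'
from h import *
a=snapshot("top")["img"][:,:,::-1];b=snapshot("side")["img"][:,:,::-1]
c=lambda im,x,y,w,h,k:cv2.resize(im[y:y+h,x:x+w],(w*k,h*k),interpolation=cv2.INTER_CUBIC)
cv2.imwrite("pics/g2t.png",c(a,115,190,190,85,4));cv2.imwrite("pics/g2s.png",c(b,155,205,180,140,4));print(get_state())
E
```

```text
{'clock': 7.5, 'joint_positions': array([-1.08637974e-01,  1.89378803e-01, -2.28749215e-01,  1.15324729e+00,
       -6.05177791e-05,  1.54530153e+00]), 'joint_vel': array([-0.03092291,  0.00087774,  0.00204521, -0.00378008, -0.01491142,
       -0.01624004]), 'tau': array([ 1.10025488e+00, -4.80262935e+01,  3.52269602e+01,  4.26784193e-02,
        1.75169189e-01,  1.35035254e-01]), 'tcp_pos': array([ 0.54136549, -0.05906331,  0.11124924]), 'orientation': array([ 7.35882908e-01,  6.77108751e-01, -2.13305643e-04, -1.98045998e-04]), 'force': array([ 0.0745346 , -0.35523551, -2.58414279]), 'ft_torque': array([-0.05134827,  0.01197845, -0.02954794]), 'grasp_force': 39.21730399131775, 'grip_width': 0.011370969741744412}
```

View pics/g2t.png

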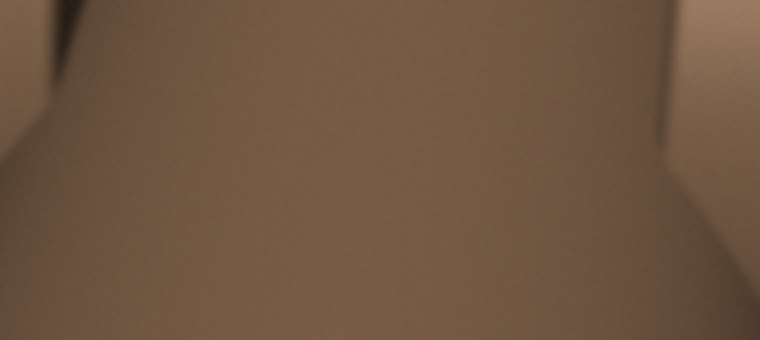

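View pics/g2s.png

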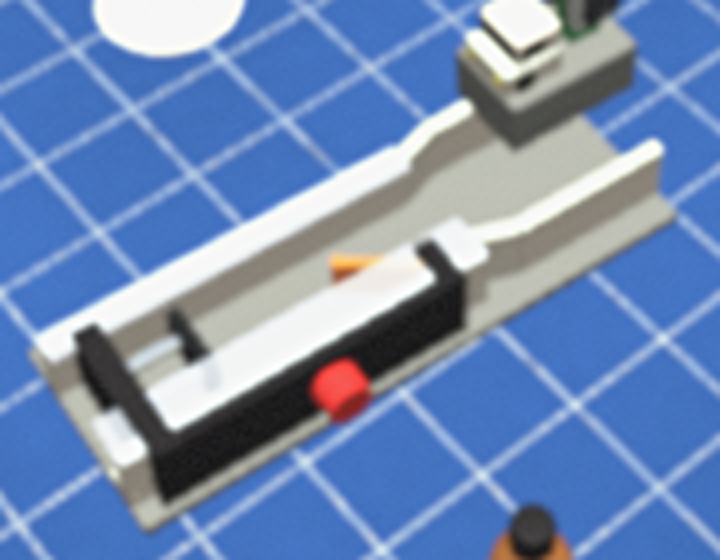

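The top view is blocked by the arm. The side crop shows the carrier held level over the bay, with sled corners at (460,60), (515,148) and (635,75). The lane is clear, with plate corners at (678,213), (148,528) and (30,350). I'll use these to check the lane pose.

```bash
python3 - <<'E'
from h import *
np.set_printoptions(precision=1,suppress=True)
s=snapshot("side");q=[.5515,.0495,1.4856];c,n=np.cos(q[2]),np.sin(q[2])
def loc(u,v,z):
    w=ray(s,un(u,v,4,155,205),z)[:2]-q[:2];return np.array([c*w[0]+n*w[1],-n*w[0]+c*w[1]])*1e3
print("plate",loc(678,210,.006),loc(148,522,.006),loc(30,350,.006))
print("far lip edge (-17)",loc(110,325,.039),loc(250,248,.039),loc(408,166,.039))
print("near lip edge (+17)",loc(250,338,.039),loc(350,283,.039),loc(457,221,.039))
print("bay near wall top inner 30",loc(655,142,.036),loc(530,210,.036))
print("far wall top end",loc(468,105,.036))
z=get_state()["tcp_pos"][2]-.043
print("sled",loc(515,148,z),loc(516,110,z+.028),loc(458,60,z+.028),loc(637,50,z+.028))
print("flap",loc(333,258,.033),loc(333,275,.008),"buf",loc(170,315,.033),loc(205,355,.033))
E
```

```text
plate [-133.3   47.2] [129.8  46.5] [131.3 -51.2]
far lip edge (-17) [105.8 -20.3] [ 41.2 -21. ] [-35.8 -19.5]
near lip edge (+17) [63.8 17.1] [17.3 17.6] [-36.   16.8]
bay near wall top inner 30 [-132.1   29.3] [-65.7  27.9]
far wall top end [-77.9 -35.1]
sled [-64.3  18.2] [-62.2  21.1] [-58.7 -14.5] [-122.1   23.4]
flap [14.1 -0.9] [10.1 -9.8] buf [ 82.6 -14.8] [80.7 10. ]
```

Call:
send_rows(moves="0 0 0.28 0 0;0 0 0 0 0;0 0 0 1.5 0;0 0 0 1.5 0;0 0 0 1.5 0;0 0 0 1 0;0 0 0 0.4 0;0 0 0 0.3 0;0 0 0 0 0;0 0 0 0 0")

```text
clock: 8.55
tcp_pos: [0.5447, -0.0603, 0.0499]
orientation: [0.737, 0.676, 0.0, 0.0]
force: [-0.0, -0.2, -3.1]
grip_width: 0.0111
grasp_force: 39.2
```

```bash
python3 - <<'E'
from h import *
b=snapshot("side")["img"][:,:,::-1]
cv2.imwrite("pics/g3s.png",cv2.resize(b[205:325,215:345],None,fx=5,fy=5,interpolation=cv2.INTER_CUBIC));s=get_state();print(s["tcp_pos"],s["orientation"],s["force"])
E
```

```text
[ 0.54476852 -0.06027134  0.04993604] [7.36505294e-01 6.76431578e-01 3.39655107e-04 3.95489327e-04] [ 0.39688243  0.98491567 -2.37441491]
```

View pics/g3s.png

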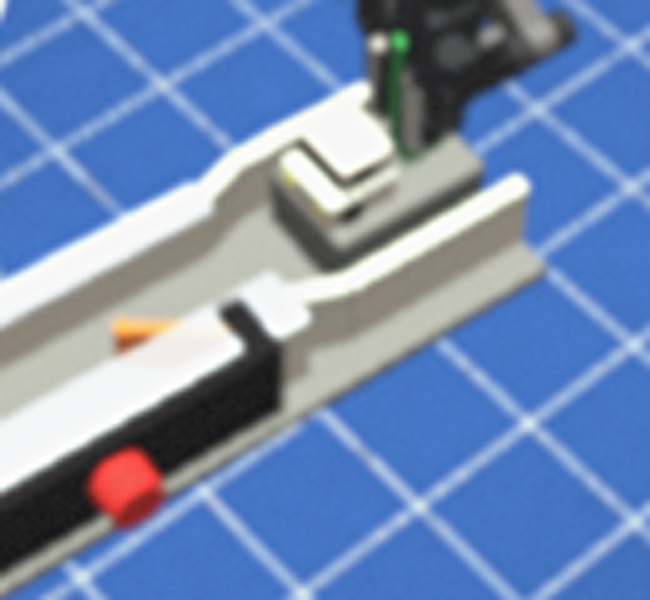

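The sled is in the bay between the walls, cab first, with front top corners at (273,185) and (340,245). I'll check how well it is centred.

```bash
python3 - <<'E'
from h import *
np.set_printoptions(precision=1,suppress=True)
s=snapshot("side");q=[.5515,.0495,1.4856];c,n=np.cos(q[2]),np.sin(q[2])
def loc(u,v,z):
    w=ray(s,un(u,v,5,215,205),z)[:2]-q[:2];return np.array([c*w[0]+n*w[1],-n*w[0]+c*w[1]])*1e3
z=.036
print("sled",loc(273,184,z),loc(340,246,z),loc(482,165,z))
print("cab roof rear/front corners",loc(300,140,z+.026),loc(345,180,z+.026),loc(392,148,z+.026),loc(345,108,z+.026))
w=get_state()["tcp_pos"][:2]-q[:2];print("tcp",c*w[0]+n*w[1],-n*w[0]+c*w[1])
E
```

```text
sled [-60.7 -17.8] [-63.6  17.7] [-125.2   17.3]
cab roof rear/front corners [-67.  -10.5] [-69.1  12.5] [-90.2  10.3] [-87.9 -13.4]
tcp -0.10992500191340189 -0.002602682078043069
```

Call:
send_rows(moves="0 0 0.06 0.15 0;0 0.3 0 0 0;0 0.5 0 0 0;0 0.5 0 0 0;0 0.5 0 0 0;0 0.5 0 0 0;0 0.5 0 0 0;0 0.5 0 0 0;0 0 0 0 0;0 0 0 0 0")

```text
clock: 9.65
tcp_pos: [0.5479, -0.0266, 0.0482]
orientation: [0.736, 0.677, 0.001, -0.0]
force: [-0.8, -1.0, 4.7]
grip_width: 0.0111
grasp_force: 40.3
```

Call:
send_rows(moves="0 0 0 -0.04 0;0 0.4 0 0 0;0 0.4 0 0 0;0 0.4 0 0 0;0 0.4 0 0 0;0 0.4 0 0 0;0 0.4 0 0 0;0 0.4 0 0 0;0 0 0 0 0;0 0 0 0 0")

```text
clock: 10.65
tcp_pos: [0.5501, 0.0006, 0.0482]
orientation: [0.736, 0.676, -0.0, 0.0]
force: [-1.0, -3.6, 3.3]
grip_width: 0.0119
grasp_force: 40.0
```

Call:
send_rows(moves="0 0 0 -0.03 0;0 0.5 0 0 0;0 0.5 0 0 0;0 0.5 0 0 0;0 0.5 0 0 0;0 0.5 0 0 0;0 0.5 0 0 0;0 0.5 0 0 0;0 0.5 0 0 0;0 0 0 0 0")

```text
clock: 11.65
tcp_pos: [0.5535, 0.0416, 0.0483]
orientation: [0.736, 0.677, 0.0, -0.001]
force: [0.9, 1.9, -2.2]
grip_width: 0.0117
grasp_force: 39.2
```

Call:
send_rows(moves="0 0.3 0 0 0;0 0.4 0 0 0;0 0.4 0 0 0;0 0.4 0 0 0;0 0.4 0 0 0;0 0.3 0 0 0;0 0.3 0 0 0;0 0 0 0 0;0 0 0 0 0;0 0 0 0 0")

```text
clock: 12.65
tcp_pos: [0.5556, 0.0656, 0.0485]
orientation: [0.736, 0.676, 0.0, -0.0]
force: [0.2, 1.9, -3.2]
grip_width: 0.0113
grasp_force: 39.2
```

```bash
python3 - <<'E'
from h import *
b=snapshot("side")["img"][:,:,::-1]
cv2.imwrite("pics/g4s.png",cv2.resize(b[220:340,155:285],None,fx=5,fy=5,interpolation=cv2.INTER_CUBIC))
for i in range(4): snapshot("side");s=get_state();print(s["tcp_pos"],s["force"])
E
```

```text
[0.55553661 0.06549366 0.04847475] [ 0.29072356  0.93767838 -2.77936796]
[0.55554383 0.065433   0.04849966] [-0.44745808  2.30483479 -1.69738029]
[0.55552281 0.06538984 0.0484904 ] [-0.0579131   1.34187394 -2.59911515]
[0.55553489 0.06537469 0.04850716] [-0.7492956   1.64874268 -1.17827353]
```

View pics/g4s.png

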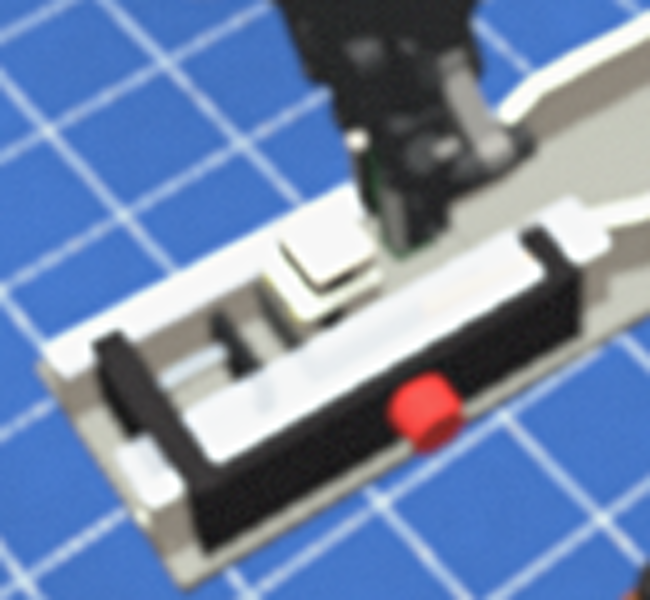

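The carrier is in the run with its front a short gap (about 10 mm) from the buffer pad at (235,345), and the flap is pushed aside under the near lip. I'll go on slowly and watch the push force.

Call:
send_rows(moves="0 0.2 0 0 0;0 0.2 0 0 0;0 0.2 0 0 0;0 0.2 0 0 0;0 0 0 0 0;0 0 0 0 0;0 0 0 0 0;0 0 0 0 0;0 0 0 0 0;0 0 0 0 0")

```text
clock: 13.9
tcp_pos: [0.5562, 0.0734, 0.0485]
orientation: [0.736, 0.676, 0.0, -0.0]
force: [-0.4, 0.1, -2.6]
grip_width: 0.0116
grasp_force: 39.2
```

Call:
send_rows(moves="0 0.1 0 0 0;0 0.1 0 0 0;0 0.1 0 0 0;0 0.1 0 0 0;0 0 0 0 0;0 0 0 0 0;0 0 0 0 0;0 0 0 0 0;0 0 0 0 0;0 0 0 0 0")

```text
clock: 14.9
tcp_pos: [0.5566, 0.0773, 0.0485]
orientation: [0.736, 0.676, 0.0, -0.0]
force: [-1.4, -1.2, -2.7]
grip_width: 0.0113
grasp_force: 39.2
```

Call:
send_rows(moves="0 0.1 0 0 0;0 0.1 0 0 0;0 0.1 0 0 0;0 0.1 0 0 0;0 0 0 0 0;0 0 0 0 0;0 0 0 0 0;0 0 0 0 0;0 0 0 0 0;0 0 0 0 0")

```text
clock: 15.9
tcp_pos: [0.5569, 0.0812, 0.0485]
orientation: [0.737, 0.676, -0.0, -0.0]
force: [-1.6, -1.9, -2.4]
grip_width: 0.0112
grasp_force: 39.3
```

```bash
python3 - <<'E'
from h import *
f=[]
for i in range(6): snapshot("side");s=get_state();f.append(s["force"])
print(s["tcp_pos"],np.mean(f,0))
E
```

```text
[0.55690846 0.08122922 0.04848092] [-2.4446943  -2.03846261 -2.06240476]
```

Call:
send_rows(moves="0 0.1 -0.04 0 0;0 0.1 0 0 0;0 0.1 0 0 0;0 0.1 0 0 0;0 0 0 0 0;0 0 0 0 0;0 0 0 0 0;0 0 0 0 0;0 0 0 0 0;0 0 0 0 0")

```text
clock: 17.2
tcp_pos: [0.5571, 0.0851, 0.0486]
orientation: [0.737, 0.676, 0.0, 0.0]
force: [1.0, -4.9, -4.0]
grip_width: 0.0116
grasp_force: 39.1
```

```bash
cat > f.py <<'E'
from h import *
f=[]
for i in range(6): im=snapshot("side")["img"];s=get_state();f.append(s["force"])
print(s["tcp_pos"],np.mean(f,0).round(2),s["clock"])
E
cat >> f.py <<'E'
h=cv2.cvtColor(im[250:300,225:275],cv2.COLOR_RGB2HSV)
m=(h[...,0]>6)&(h[...,0]<25)&(h[...,1]>60)&(h[...,2]>120);v,u=np.nonzero(m);print("orange",m.sum(),u.mean()+225 if len(u) else 0,v.mean()+250 if len(v) else 0)
E
python3 f.py
```

```text
[0.55716401 0.08514018 0.04855487] [ 1.29 -5.27 -2.85] 17.5
orange 0 0 0
```

Call:
send_rows(moves="0 0.1 0.01 0 0;0 0.1 0 0 0;0 0.1 0 0 0;0 0 0 0 0;0 0 0 0 0;0 0 0 0 0;0 0 0 0 0;0 0 0 0 0;0 0 0 0 0;0 0 0 0 0")

```text
clock: 18.5
tcp_pos: [0.5574, 0.0878, 0.0486]
orientation: [0.737, 0.676, -0.0, 0.0]
force: [0.2, -6.0, -1.4]
grip_width: 0.0118
grasp_force: 39.2
```

```bash
python3 f.py;python3 - <<'E'
from h import *
b=snapshot("side")["img"][:,:,::-1]
cv2.imwrite("pics/g5s.png",cv2.resize(b[220:340,155:285],None,fx=5,fy=5,interpolation=cv2.INTER_CUBIC))
E
```

```text
[0.55739743 0.08780103 0.048594  ] [ 0.85 -5.83 -2.3 ] 18.8
orange 0 0 0
```

View pics/g5s.png

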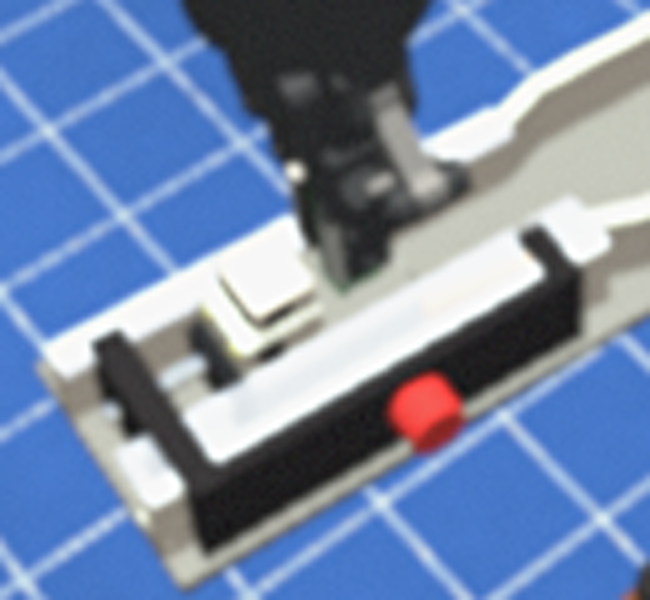

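The buffer is now pressed: the pad has moved back and the rods stick out behind the frame at (110,410). There is no orange at (415,252), so the flap is still open. I'll continue in 1 mm steps.

Call:
send_rows(moves="0 0.1 0 0 0;0 0 0 0 0;0 0 0 0 0;0 0.1 0 0 0;0 0 0 0 0;0 0 0 0 0;0 0 0 0 0;0 0 0 0 0;0 0 0 0 0;0 0 0 0 0")

```text
clock: 19.85
tcp_pos: [0.5575, 0.0895, 0.0486]
orientation: [0.737, 0.676, -0.0, 0.001]
force: [1.0, -7.2, -2.1]
grip_width: 0.0116
grasp_force: 39.3
```

```bash
python3 f.py
```

```text
[0.55754615 0.08956196 0.04864421] [-0.02 -7.13 -1.66] 20.15
orange 0 0 0
```

Call:
send_rows(moves="0 0.1 0 0 0;0 0 0 0 0;0 0 0 0 0;0 0 0 0 0;0 0 0 0 0;0 0 0 0 0;0 0 0 0 0;0 0 0 0 0;0 0 0 0 0;0 0 0 0 0")

```text
clock: 21.15
tcp_pos: [0.5576, 0.0902, 0.0487]
orientation: [0.737, 0.676, -0.001, 0.001]
force: [-0.6, -7.6, -0.7]
grip_width: 0.0115
grasp_force: 39.4
```

```bash
python3 f.py
```

```text
[0.55756626 0.09021469 0.04867783] [-0.1  -7.96 -1.37] 21.45
orange 58 241.72413793103448 270.9310344827586
```

Call:
send_rows(moves="0 0.1 0 0 0;0 0 0 0 0;0 0 0 0 0;0 0 0 0 0;0 0 0 0 0;0 0 0 0 0;0 0 0 0 0;0 0 0 0 0;0 0 0 0 0;0 0 0 0 0")

```text
clock: 22.45
tcp_pos: [0.5576, 0.091, 0.0487]
orientation: [0.737, 0.676, -0.001, 0.001]
force: [0.1, -8.6, -0.7]
grip_width: 0.0114
grasp_force: 39.4
```

```bash
python3 f.py;python3 - <<'E'
from h import *
b=snapshot("side")["img"][:,:,::-1]
cv2.imwrite("pics/g6s.png",cv2.resize(b[220:340,155:285],None,fx=5,fy=5,interpolation=cv2.INTER_CUBIC))
E
```

```text
[0.55762352 0.09105098 0.04870593] [-0.23 -8.96 -0.6 ] 22.75
orange 58 241.72413793103448 270.9310344827586
```

The flap has snapped shut: orange is back at (242,271), its original spot. Now I'll ease back.

Call:
send_rows(moves="0 -0.1 0 0 0;0 -0.1 0 0 0;0 -0.1 0 0 0;0 -0.1 0 0 0;0 -0.1 0 0 0;0 -0.1 0 0 0;0 0 0 0 0;0 0 0 0 0;0 0 0 0 0;0 0 0 0 0")

```text
clock: 23.8
tcp_pos: [0.5572, 0.0862, 0.0486]
orientation: [0.737, 0.676, 0.0, 0.0]
force: [0.6, -4.5, -2.4]
grip_width: 0.0114
grasp_force: 39.2
```

```bash
python3 f.py
```

```text
[0.55723528 0.08613102 0.04856827] [ 0.54 -5.02 -2.56] 24.1
orange 56 241.83928571428572 270.7857142857143
```

Call:
send_rows(moves="0 -0.1 0 0 0;0 0 0 0 0;0 -0.05 0 0 0;0 0 0 0 0;0 0 0 0 0;0 0 0 0 0;0 0 0 0 0;0 0 0 0 0;0 0 0 0 0;0 0 0 0 0")

```text
clock: 25.1
tcp_pos: [0.5571, 0.0848, 0.0486]
orientation: [0.737, 0.676, 0.0, 0.0]
force: [1.5, -4.1, -2.5]
grip_width: 0.0112
grasp_force: 39.1
```

```bash
python3 f.py
```

```text
[0.55701034 0.08474065 0.0485322 ] [ 1.49 -3.94 -2.87] 25.4
orange 55 241.9090909090909 270.72727272727275
```

Call:
send_rows(moves="0 -0.1 0 0 0;0 0 0 0 0;0 -0.05 0 0 0;0 0 0 0 0;0 0 0 0 0;0 0 0 0 0;0 0 0 0 0;0 0 0 0 0;0 0 0 0 0;0 0 0 0 0")

```text
clock: 26.4
tcp_pos: [0.5568, 0.0833, 0.0485]
orientation: [0.736, 0.676, -0.0, -0.0]
force: [1.7, -3.6, -1.7]
grip_width: 0.0114
grasp_force: 39.2
```

```bash
python3 f.py
```

```text
[0.556831   0.08325161 0.04849033] [ 1.31 -2.85 -2.18] 26.7
orange 50 242.18 270.56
```

Call:
send_rows(moves="0 -0.1 0 0 0;0 0 0 0 0;0 0 0 0 0;0 0 0 0 0;0 0 0 0 0;0 0 0 0 0;0 0 0 0 0;0 0 0 0 0;0 0 0 0 0;0 0 0 0 0")

```text
clock: 27.7
tcp_pos: [0.5569, 0.0826, 0.0486]
orientation: [0.736, 0.677, 0.0, -0.0]
force: [1.9, 4.1, -1.0]
grip_width: 0.0117
grasp_force: 39.3
```

```bash
python3 f.py
```

```text
[0.5568551  0.08255296 0.04860998] [ 1.43  5.   -1.72] 28.0
orange 51 242.078431372549 270.3921568627451
```

The force flipped from -2.9 to +5 N, so the tail is resting on the shut flap. I'll relieve it, open slightly and lift.

Call:
send_rows(moves="0 0.07 0 0 0;0 0 0 0 0;0 0 0 0 0;0 0 0 0 0;0.35 0 0 0 0;0.35 0 0 0 0;0.35 0 0 0 0;0.35 0 0 0 0;0.35 0 0 0 0;0.35 0 0 0 0")

```text
clock: 29.0
tcp_pos: [0.5568, 0.0829, 0.0485]
orientation: [0.737, 0.676, -0.0, 0.0]
force: [0.5, 0.1, 0.5]
grip_width: 0.0299
grasp_force: 0.0
```

Call:
send_rows(moves="0.35 0 0 -0.5 0;0.35 0 0 -1 0;0.35 0 0 -1.5 0;0.35 0 0 -2 0;0.35 0 0 -2.5 0;0.35 0 0 -2.5 0;0.35 0 0 -2.5 0;0.35 0 0 -1 0;0.35 0 0 0 0;0.35 0 0 0 0")

```text
clock: 30.0
tcp_pos: [0.5566, 0.0829, 0.1828]
orientation: [0.737, 0.676, -0.0, -0.0]
force: [-0.0, 0.6, -0.2]
grip_width: 0.0304
grasp_force: 0.0
```

```bash
python3 f.py;python3 - <<'E'
from h import *
b=snapshot("side")["img"][:,:,::-1]
cv2.imwrite("pics/g7s.png",cv2.resize(b[220:340,155:285],None,fx=5,fy=5,interpolation=cv2.INTER_CUBIC))
E
```

```text
[0.55640001 0.08287509 0.18258159] [0.15 0.23 0.05] 30.3
orange 52 242.07692307692307 270.5576923076923
```

View pics/g7s.png

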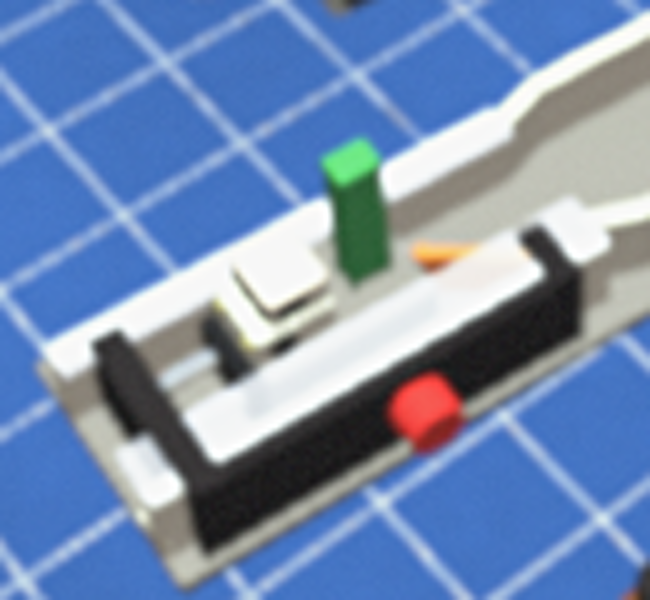

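The carrier stands upright in the lane (post top at 350,160) behind the shut orange flap (440,255). Its front presses on the buffer pad (225,350), and the gripper is clear.

```bash
python3 -c "from workcell import *;print(job_done())"
```

```text
the job is handed in; nothing more can be done
None
```

The white truck's carrier is in the drying lane, held between the shut flap and the pressed buffer. The gripper has let go and is clear, and I handed the job in at about 30 s; the hand-in gave no verdict.

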